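Sort left- and right-hand fence stops into their sample cases

TASK

First open both blue-lidded cases, swinging each lid up until it stands upright or leans back, and see from the sample screwed down inside which case is for the left-hand and which for the right-hand fence stops. Then take the two loose stops off the sloping rack and set each one down, without dropping it, flat on the floor of the case whose sample has the same hand, rib up. Leave both lids open, and do not disturb the wooden block, the can and the brush.

Things in the scene. Friction and masses are not known exactly. Their poses are not given: they have to be found in the camera images.
- left_stop: Loose left-hand fence stop, aluminium, 85 g: L plate 6 mm thick, long leg 64 (own y) x 22 mm (x) centred on the origin; toe 22 mm wide sticks out to x +45 mm at its +y end (seen from above, toe pointing away: on the left). Rib on the long leg's middle: 64 (y) x 10 mm (x), z 6 to 42 mm. Origin: underside below rib. In a rack bay, long leg at the lip, x (toe) up the slope, rib square to the board
- right_stop: Loose right-hand fence stop, aluminium, 85 g: L plate 6 mm thick, long leg 64 (own y) x 22 mm (x) centred on the origin; toe 22 mm wide sticks out to x +45 mm at its -y end (seen from above, toe pointing away: on the right). Rib on the long leg's middle: 64 (y) x 10 mm (x), z 6 to 42 mm. Origin: underside below rib. In a rack bay, long leg at the lip, x (toe) up the slope, rib square to the board
- rack: Fixed black rack: board 176 mm wide (own y), 120 mm long, rising at 30 degrees towards own +x (away from the robot). Lip 6 mm tall at its low edge, where the board's surface is 35 mm above the table (x -50 mm). Partitions 36 mm tall, 50 mm long from the lip, at y -85, 0, +85 mm make two bays 79 mm wide, so a stop is taken across its rib. Origin: on the table, z up
- left_case: Fixed black box with blue lid for left-hand stops, 180 (own x) x 150 (y) x 55 mm, walls and floor 5 mm. On either side of the table; only the sample inside tells the two apart. Origin: centre of underside; x from knob side to hinge side, z up. Sample, 47 mm tall from the underside, fills x 25 to 81 mm; the floor from x -85 to +25, y -70 to +70 mm is free for a stop
- left_sample_at (a point): Sample screwed down in the left case: a left-hand stop of the same shape and metal, rib up along the case's y, toe to the case's +x. This point: its underside below the rib, 36 mm to +x of the case's origin, 5 mm up; axes as the case's
- left_lid (a joint): Angle of the left case's lid, rad: 0 closed, 1.57 upright, 1.9 at its stop. Lid 180 x 150 x 8 mm, hinged on the case's far (+x) top edge. Stiff hinge: it stays at any angle; lifting it at the knob takes 2 to 3 N
- left_lid_handle (a point): Middle of the head of the black knob on the left lid (moves with it): round head 28 mm across, 16 mm tall, on a 12 mm stem; 35 mm off the lid's top face, on its centre line, 150 mm from the hinge, 30 mm from the free edge
- left_lid_hinge (a point): Middle of the left lid's hinge axis, 55 mm above the table; the axis is the case's y; turning positively about it opens the lid, free edge up and over towards the case's +x
- right_case: Fixed black box with blue lid for right-hand stops, 180 (own x) x 150 (y) x 55 mm, walls and floor 5 mm. On either side of the table; only the sample inside tells the two apart. Origin: centre of underside; x from knob side to hinge side, z up. Sample, 47 mm tall from the underside, fills x 25 to 81 mm; the floor from x -85 to +25, y -70 to +70 mm is free for a stop
- right_sample_at (a point): Sample screwed down in the right case: a right-hand stop of the same shape and metal, rib up along the case's y, toe to the case's +x. This point: its underside below the rib, 36 mm to +x of the case's origin, 5 mm up; axes as the case's
- right_lid (a joint): Angle of the right case's lid, rad: 0 closed, 1.57 upright, 1.9 at its stop. Lid 180 x 150 x 8 mm, hinged on the case's far (+x) top edge. Stiff hinge: it stays at any angle; lifting it at the knob takes 2 to 3 N
- right_lid_handle (a point): Middle of the head of the black knob on the right lid (moves with it): round head 28 mm across, 16 mm tall, on a 12 mm stem; 35 mm off the lid's top face, on its centre line, 150 mm from the hinge, 30 mm from the free edge
- right_lid_hinge (a point): Middle of the right lid's hinge axis, 55 mm above the table; the axis is the case's y; turning positively about it opens the lid, free edge up and over towards the case's +x
- block: Bystander: drilled wooden clamp block, 30 by 110 by 18 mm tall, loose on the table between robot and rack. Origin: centre of underside.
- can: Bystander: upright metal can with white cap, 52 mm diameter, 110 mm tall overall, beyond the rack. Origin: centre of underside.
- brush: Bystander: small brush lying on the table to the robot's right, beyond the right-hand place of the cases. Origin: under its middle.
There are look-alikes about, which are no part of the job. Leave any red or yellow look-alike of the right_case alone.

How it is judged:
By the outcome, as a careful person would: the job done as asked, in the order asked, and still so for the second after the job is handed in, with the robot touching nothing.
It also fails if it takes over 72 s, if anything falls off the work surface, if the arm or the gripper's body presses on something with over 40 N, if the wrist force passes 120 N, or if a joint passes its speed limit or range.

ROBOT

A 6-joint arm with a two-finger parallel gripper is mounted at the origin on the work surface. World frame = base frame: x ahead of the robot, y to its left, z up, the work surface at z = 0. Lengths are in m, angles in rad, forces in N, time in s.
With the tool pointing down it reaches from about 0.4 to 0.825 m from the base axis. Payload 7 kg.
Tool frame: the origin (TCP) lies at the centre of the arm's flange, where the gripper is bolted on; the fingertips stand 178 mm ahead of it and the grasp point (between the pads) lies 159 mm ahead of it; z points along the fingers, y is the direction in which the jaws open and shut (so a half turn about z gives the same grasp; the last joint's range is limited). The gripper opens to 88 mm and grips with 3 to 60 N. Pads are 19 mm wide; open, the fingers measure 130 mm over their backs; the gripper's body (78 mm by 193 mm) begins 47 mm behind the grasp point.
Start: joints at [1.603, 0.359, 0.012, 0, -1.224, -0.288], TCP at [0.171, 0.653, 0.405] pointing down, gripper open.
Joint ranges: [-3.07, 3.07], [-1.43, 2.12], [-1.02, 1.25], [-3.03, 1.67], [-3.05, -0], [-3.03, 3.03]. Speed limits (rad/s): [2.39, 2.39, 3.01, 3.14, 3.14, 3.14].

INTERFACE

Orientations are given as [roll, pitch, yaw] about the fixed x, y, z axes, in that order (R = Rz(yaw) Ry(pitch) Rx(roll)).
In Python, from station import arm gives the robot as it stands.
- The arm moves only by the shell command python3 -m handwheel 'ROWS' [OPENING] [FORCE]. ROWS is JSON, a list of rows, each a list of 4 numbers: the shift along the world's x, y, z in cm, then the turn about the world's z in rad. In form: [[dx, dy, dz, yaw], ...]. A call has 1 to 20 rows; each row shifts and turns the commanded pose from where the row before left it; what a row does not reach is not made up. A row lasts 1/10 s, in which the tool goes at most 50 mm and 8.59 degrees, less where a joint would pass 70% of its speed; a pose out of reach is approached as far as the arm can. A call is refused whole if a number of a shift passes 5 or a number of a turn 0.15, either way. A call with a gripper value outside its range is refused whole. OPENING is the closure, from 0 (fully open) to 1 (shut), set as the call begins (- or left out, the last holds). The fingers move at their own pace and stop on an object; FORCE is the grip in N (left out, the last holds). Time passes only in rows, so rows that do not move let the fingers close. It gives the time, the measured TCP pose, the force and the opening at its end, in the units of the state.
- arm.get_state(): the state, without advancing time (a new reading comes with each control period).
- arm.grab_frame(name): name is "side" or "top" or "wrist"; returns a dict with "image" (480x640x3 uint8, red, green, blue), "depth" (480x640 float32, m along the optical axis (not along the pixel's ray), 0 where there is no reading), "vfov" (degrees; the focal length in pixels is half the picture's height over the tangent of half this angle, whatever the lens; pixels are square), "cx", "cy" (the principal point, pixels), "rvec" (rotation vector, rad) and "tvec" (3), from world to camera coordinates, as OpenCV has them. Camera axes: x right, y down, z forward; pixel columns grow to the right and rows downward; lengths in m; the calibration is good to about 2 mm. A picture is of the moment at which its call begins.
- arm.job_done(): hands the job in, once; it reports no verdict.
The state is a dict: "t": time; "q": joint angles; "qd": joint speeds; "joint_efforts": joint torques, N m; "eef_pos": TCP position; "ee_rot": TCP orientation; "force": force on the tool from outside, world axes, zero at the start; "moment": the same for the moment, N m; "width": finger opening in m.
Only numpy, scipy, OpenCV 4.12 (cv2) and the standard library are available. Lean on these libraries where they do the work, as an engineer would, in place of code of your own. Each camera call takes 0.05 s, during which the arm holds its last target.

## Working session

There is one attempt and no reset: what is moved stays moved. The work goes in short steps, Python scripts to look and compute and a shell command to move; the robot and the scene stay as the last step left them, time stands still between calls to the robot, and variables do not carry over. Pictures are saved under pics/ and viewed, and the job is handed in when it is done.

```bash
ls; mkdir -p pics
cat > h.py <<'E'
import numpy as np, cv2
from station import arm
def grab(n):
    f=arm.grab_frame(n); np.savez('last_%s.npz'%n,**f); return f
def load(n):
    d=np.load('last_%s.npz'%n); return {k:d[k] for k in d}
def K(f):
    h=f['image'].shape[0]; return (h/2)/np.tan(np.radians(float(f['vfov']))/2)
def cam(f):
    R,_=cv2.Rodrigues(np.array(f['rvec'],float)); t=np.array(f['tvec'],float).reshape(3); return R,t
def ray(f,u,v):
    R,t=cam(f); k=K(f); d=R.T@np.array([(u-float(f['cx']))/k,(v-float(f['cy']))/k,1.]); return -R.T@t,d
def onz(f,u,v,z):
    o,d=ray(f,u,v); return o+d*(z-o[2])/d[2]
def cloud(f):
    R,t=cam(f);k=K(f);D=f['depth'];v,u=np.mgrid[:D.shape[0],:D.shape[1]]
    P=np.stack([(u-float(f['cx']))/k*D,(v-float(f['cy']))/k*D,D],-1)
    return (P-t)@R
def proj(f,p):
    R,t=cam(f);c=R@np.array(p,float)+t;k=K(f);return c[0]/c[2]*k+float(f['cx']),c[1]/c[2]*k+float(f['cy'])
def save(f,name): cv2.imwrite('pics/'+name,cv2.cvtColor(f['image'],cv2.COLOR_RGB2BGR))
E
python3 - <<'E'
from h import *
for n in ('top','side','wrist'):
    f=grab(n); save(f,n+'0.png'); print(n,f['vfov'],f['cx'],f['cy'],-cam(f)[0].T@cam(f)[1])
print(arm.get_state())
E
```

```text
pics
top 57.369666283863026 323.8284963598624 248.77745435666714 [0.45503033 0.05130864 1.05629149]
side 56.11928815083741 319.51363752872794 240.71139979828357 [ 0.09044947 -0.5740626   0.75746022]
wrist 58.40865031325227 313.0933520690604 237.7260164272358 [0.23553815 0.63553861 0.38432467]
{'t': 0.15, 'q': array([ 1.60308276e+00,  3.59209161e-01,  1.13022575e-02, -2.50199359e-04,
       -1.22408338e+00, -2.88077125e-01]), 'qd': array([ 3.08945699e-04, -1.97139705e-03,  3.52387573e-03,  4.26119821e-03,
        1.48712744e-04, -1.69730305e-05]), 'joint_efforts': array([-1.55900823e-03, -5.83273566e+01,  2.93291867e+01,  7.00127319e+00,
        8.82699533e-03, -1.01587855e-04]), 'eef_pos': array([0.17076562, 0.65290546, 0.40396144]), 'ee_rot': array([ 3.14038107e+00, -1.13698911e-04, -2.55875786e-01]), 'force': array([0.17572928, 0.59787494, 0.14581152]), 'moment': array([ 0.03337233, -0.03662586, -0.06791733]), 'width': 0.08772066289098218}
```

View pics/top0.png

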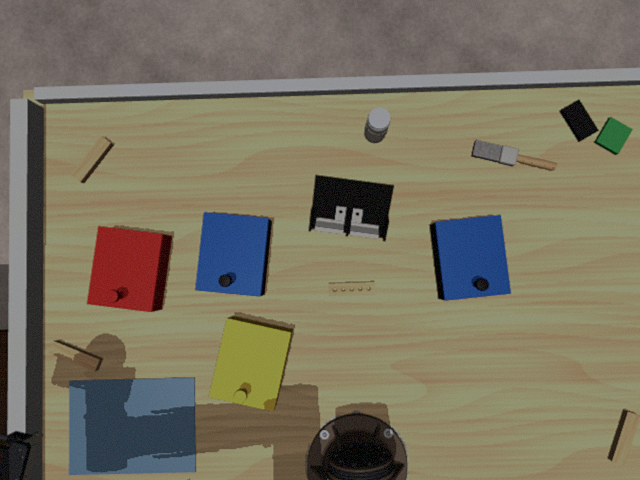

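View pics/side0.png

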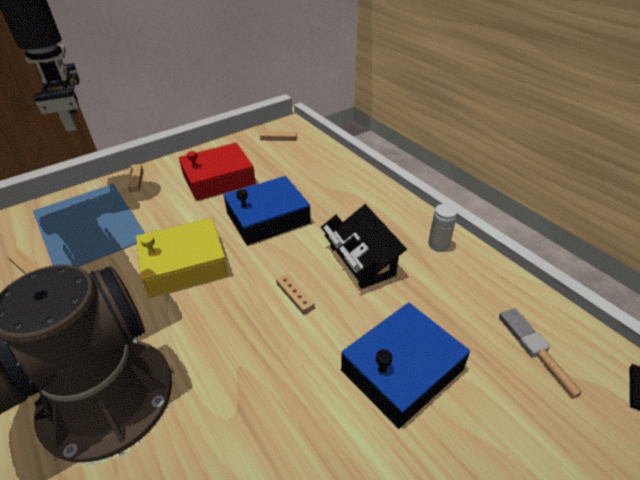

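View pics/wrist0.png

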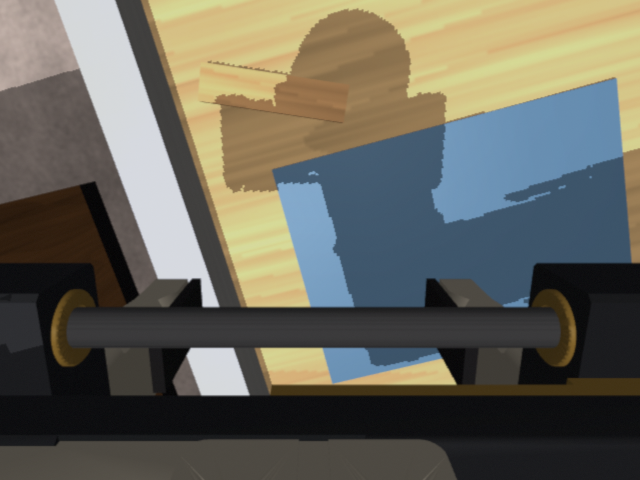

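The top view shows candidates for the cases: blue lids at (235,253) and (471,257), with red (130,268) and yellow (251,363) look-alikes. The rack is at (350,208) with stops at (340,218) and (357,218). The can is at (377,124), the brush at (512,155) and the block at (352,286). I choose the two blue-lidded cases and will measure them next.

Run:
```python
from h import *
f=load('top'); im=f['image']; hsv=cv2.cvtColor(im,cv2.COLOR_RGB2HSV); P=cloud(f)
m=cv2.inRange(hsv,(105,150,60),(130,255,255))
n,l,s,c=cv2.connectedComponentsWithStats(m)
for i in range(1,n):
    if s[i,4]<2000: continue
    mm=(l==i).astype(np.uint8)
    cn=max(cv2.findContours(mm,cv2.RETR_EXTERNAL,cv2.CHAIN_APPROX_NONE)[0],key=cv2.contourArea)
    z=np.median(P[...,2][l==i]); print('lid',s[i],z)
    z=.063
    w=np.array([onz(f,u,v,z)[:2] for u,v in cn[:,0]],np.float32)
    (cc,sz,a)=cv2.minAreaRect(w); print(' rect c',cc,sz,a); print(cv2.boxPoints((cc,sz,a)))
    # knob
    (x,y,w_,h_)=s[i,:4]; sub=np.zeros(m.shape,bool); sub[y:y+h_,x:x+w_]=1
    k=sub&(P[...,2]>.088)&(P[...,2]<.125)
    print(' knob n',k.sum(),P[k].mean(0),np.median(P[k],0), (P[k].min(0)+P[k].max(0))/2,P[k].max(0))
# rack cloud
sub=np.zeros(m.shape,bool); sub[170:245,305:400]=1
b=sub&(hsv[...,2]<45)&(P[...,2]>.03)
g=sub&(hsv[...,2]>90)&(hsv[...,1]<60)
print('rack',P[b].min(0),P[b].max(0)); 
cn=max(cv2.findContours(b.astype(np.uint8),0,1)[0],key=cv2.contourArea); 
print('grey',g.sum(),P[g].min(0),P[g].max(0))
for n_ in('top','side'):
    F=load(n_)
    bx={'top':(295,165,410,250),'side':(310,195,415,295)}[n_]
    cr=F['image'][bx[1]:bx[3],bx[0]:bx[2]]; cv2.imwrite('pics/crop_%s.png'%n_,cv2.cvtColor(cv2.resize(cr,None,fx=5.5,fy=5.5,interpolation=2),cv2.COLOR_RGB2BGR))
```

```text
lid [ 196  213   73   83 4967] 0.0638634979057766
 rect c (0.4999076724052429, 0.27058184146881104) (0.1489202082157135, 0.17727886140346527) 82.91108703613281
[[0.40275675 0.20762986]
 [0.57868046 0.18575197]
 [0.5970586  0.33353382]
 [0.4211349  0.3554117 ]]
 knob n 138 [0.44100644 0.2787452  0.10605339] [0.44108689 0.27899054 0.10631443] [0.44104996 0.27983359 0.10277828] [0.45421948 0.29330109 0.11060998]
lid [ 435  216   75   84 5043] 0.0638668770867646
 rect c (0.4769798815250397, -0.2719106376171112) (0.17708636820316315, 0.1487230509519577) 4.592284202575684
[[ 0.3827672  -0.20487702]
 [ 0.39467466 -0.35312265]
 [ 0.57119256 -0.33894426]
 [ 0.5592851  -0.19069862]]
 knob n 152 [ 0.41774518 -0.27531079  0.10529243] [ 0.41763528 -0.27509225  0.10623539] [ 0.41748934 -0.27630705  0.09958047] [ 0.43049091 -0.26293063  0.10983539]
rack [ 0.45503033 -0.09297352  0.0325122 ] [0.66551218 0.09425526 1.05629149]
grey 1199 [ 0.45503033 -0.12457962 -0.00524917] [0.6907618  0.10761843 1.05629149]
```

View pics/crop_top.png

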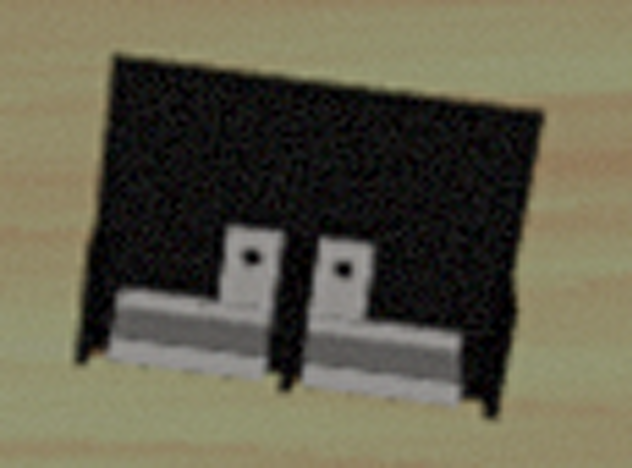

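View pics/crop_side.png

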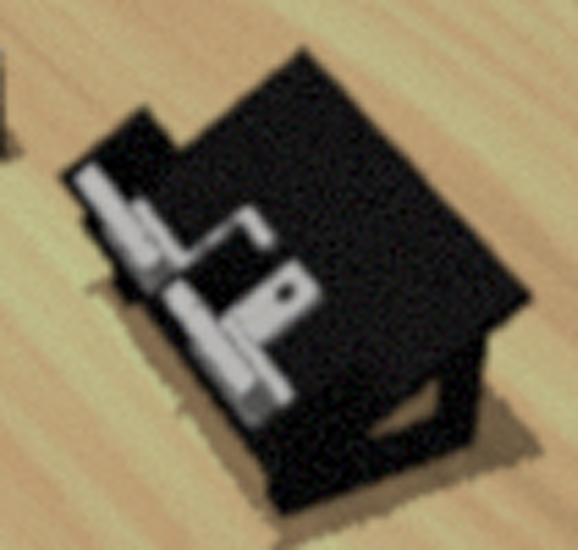

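The crops show the left bay (+y) stop with its toe on the right (right_stop) and the right bay (-y) stop with its toe on the left (left_stop). Measured knobs: left place (0.441,0.279), yaw -0.124; right place (0.417,-0.276), yaw +0.080. I'll start with the left-place lid.

```bash
python3 -m handwheel '[[2.25,-3.12,0,0.011],[2.25,-3.12,0,0.011],[2.25,-3.12,0,0.011],[2.25,-3.12,0,0.011],[2.25,-3.12,0,0.011],[2.25,-3.12,0,0.011],[2.25,-3.12,0,0.011],[2.25,-3.12,0,0.011],[2.25,-3.12,0,0.011],[2.25,-3.12,0,0.011],[2.25,-3.12,0,0.011],[2.25,-3.12,0,0.011],[0,0,0,0],[0,0,0,0]]' 0.2
python3 - <<'E'
from h import *
f=grab('wrist'); save(f,'w1.png')
s=arm.get_state();print(s['eef_pos'],s['ee_rot'],s['width'],s['q'])
E
```

```text
t: 1.55
eef_pos: [0.4412, 0.2778, 0.4045]
ee_rot: [3.142, 0.0, -0.126]
force: [0.5, -0.5, 0.3]
width: 0.0701
[0.44082225 0.27848328 0.40453747] [ 3.14158769e+00  1.83967206e-04 -1.24863718e-01] 0.06989996338401713 [ 9.40051213e-01  1.05230553e-01 -3.23113687e-01 -1.74257176e-04
 -1.14254558e+00  5.05953769e-01]
```

View pics/w1.png

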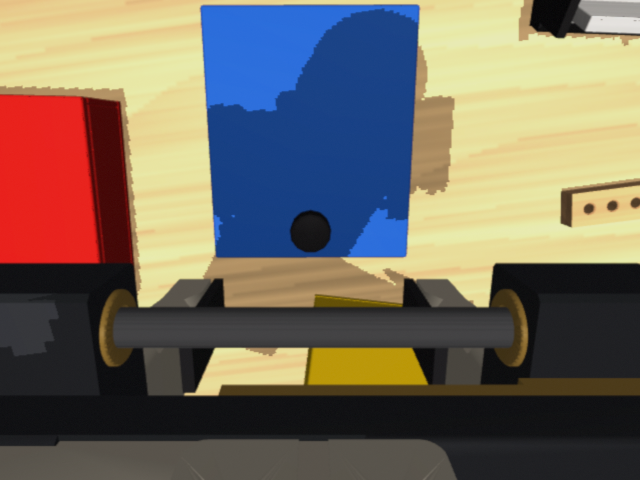

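```bash
python3 - <<'E'
from h import *
f=load('wrist'); print(onz(f,310.5,231,.106)); 
s=[onz(f,*p,.063)[:2] for p in [(203,6),(418,6),(217,256),(407,256)]]; print(s)
P=cloud(f); k=(P[...,2]>.1)&(P[...,2]<.112); k[262:]=0; print(k.sum(),P[k].mean(0))
E
python3 -m handwheel '[[0,0,-2.5,0],[0,0,-2.5,0],[0,0,-2.5,0],[0,0,-2.5,0],[0,0,-2.5,0],[0,0.05,-1.5,0],[0,0,-0.7,0],[0,0,0,0],[0,0,0,0]]' 0.2
```

```text
[0.44170076 0.27940466 0.106     ]
[array([0.5968628 , 0.33346232]), array([0.57834853, 0.18838406]), array([0.4208183 , 0.35619501]), array([0.40208401, 0.20868324])]
1306 [0.44130463 0.27948517 0.10640587]
t: 2.5
eef_pos: [0.4408, 0.2798, 0.2583]
ee_rot: [-3.141, -0.001, -0.123]
force: [-0.3, -0.0, 0.8]
width: 0.0701
```

```bash
python3 -m handwheel '[[0,0,0,0],[0,0,0,0],[0,0,0,0],[0,0,0,0],[0,0,0,0],[0,0,0,0]]' 1 25
python3 - <<'E'
import numpy as np
th=np.linspace(0,1.7,21); x=-15*np.cos(th)+4.3*np.sin(th); z=15*np.sin(th)+4.3*np.cos(th)
for yaw in (-.124,.08):
    print([[round(float(a*np.cos(yaw)),2),round(float(a*np.sin(yaw)),2),round(float(b),2),0] for a,b in zip(np.diff(x),np.diff(z))])
E
```

```text
t: 3.1
eef_pos: [0.4409, 0.2793, 0.2578]
ee_rot: [-3.141, -0.0, -0.124]
force: [-0.6, 11.2, -1.9]
width: 0.028
[[0.42, -0.05, 1.26, 0], [0.52, -0.06, 1.22, 0], [0.62, -0.08, 1.17, 0], [0.72, -0.09, 1.11, 0], [0.81, -0.1, 1.05, 0], [0.89, -0.11, 0.97, 0], [0.97, -0.12, 0.89, 0], [1.04, -0.13, 0.81, 0], [1.11, -0.14, 0.71, 0], [1.16, -0.15, 0.62, 0], [1.21, -0.15, 0.52, 0], [1.25, -0.16, 0.41, 0], [1.28, -0.16, 0.3, 0], [1.3, -0.16, 0.19, 0], [1.31, -0.16, 0.08, 0], [1.32, -0.16, -0.03, 0], [1.31, -0.16, -0.15, 0], [1.29, -0.16, -0.26, 0], [1.26, -0.16, -0.37, 0], [1.23, -0.15, -0.47, 0]]
[[0.42, 0.03, 1.26, 0], [0.52, 0.04, 1.22, 0], [0.62, 0.05, 1.17, 0], [0.72, 0.06, 1.11, 0], [0.81, 0.07, 1.05, 0], [0.9, 0.07, 0.97, 0], [0.98, 0.08, 0.89, 0], [1.05, 0.08, 0.81, 0], [1.11, 0.09, 0.71, 0], [1.17, 0.09, 0.62, 0], [1.22, 0.1, 0.52, 0], [1.26, 0.1, 0.41, 0], [1.29, 0.1, 0.3, 0], [1.31, 0.1, 0.19, 0], [1.32, 0.11, 0.08, 0], [1.32, 0.11, -0.03, 0], [1.31, 0.11, -0.15, 0], [1.3, 0.1, -0.26, 0], [1.27, 0.1, -0.37, 0], [1.23, 0.1, -0.47, 0]]
```

```bash
python3 -m handwheel '[[0,0.08,0,0],[0.42,-0.05,1.26,0],[0.52,-0.06,1.22,0],[0.62,-0.08,1.17,0],[0.72,-0.09,1.11,0],[0.81,-0.1,1.05,0],[0.89,-0.11,0.97,0],[0.97,-0.12,0.89,0]]'
```

```text
t: 3.9
eef_pos: [0.4908, 0.2737, 0.335]
ee_rot: [3.141, 0.001, -0.124]
force: [-0.6, 1.4, -3.7]
width: 0.027
```

```bash
python3 -m handwheel '[[1.04,-0.13,0.81,0],[1.11,-0.14,0.71,0],[1.16,-0.15,0.62,0],[1.21,-0.15,0.52,0],[1.25,-0.16,0.41,0],[1.28,-0.16,0.3,0],[1.3,-0.16,0.19,0],[1.31,-0.16,0.08,0],[1.32,-0.16,-0.03,0],[1.31,-0.16,-0.15,0],[1.29,-0.16,-0.26,0],[1.26,-0.16,-0.37,0],[1.23,-0.15,-0.47,0],[0,0,0,0],[0,0,0,0]]'
python3 - <<'E'
from h import *
f=grab('side'); save(f,'s2.png')
E
```

```text
t: 5.4
eef_pos: [0.6523, 0.2536, 0.3578]
ee_rot: [-3.141, -0.002, -0.124]
force: [2.0, -0.5, 3.1]
width: 0.0266
```

View pics/s2.png

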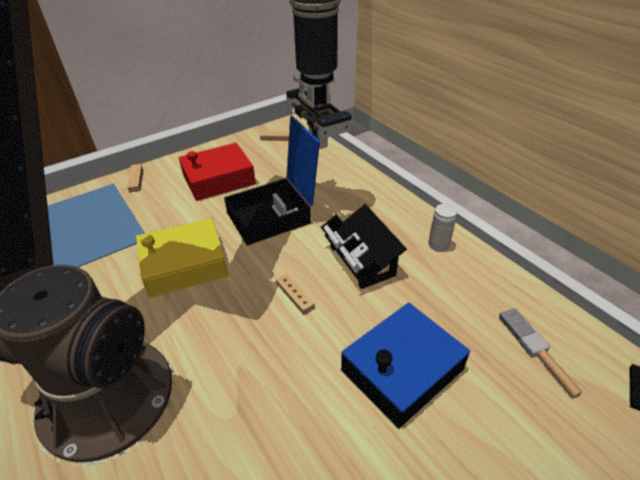

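```bash
python3 -m handwheel '[[0,0,0,0],[0,0,0,0],[0,0,0,0],[0,0,0,0],[0,0,2,0],[0,0,4,0],[0,0,4,0],[-1.2,-2.6,0,0.01],[-2.1,-4.2,0,0.015],[-2.1,-4.2,0,0.015],[-2.1,-4.2,0,0.015],[-2.1,-4.2,0,0.015],[-2.1,-4.2,0,0.015],[-2.1,-4.2,0,0.015],[-2.1,-4.2,0,0.015],[-2.1,-4.2,0,0.02],[-2.1,-4.2,-2,0.02],[-2.1,-4.2,-3,0.02]]' 0.2
python3 -m handwheel '[[-1.2,-4.2,-3,0.02],[-0.2,-4.2,0,0.01],[0,0,0,0],[0,0,0,0]]'
```

```text
t: 7.25
eef_pos: [0.4304, -0.1884, 0.4124]
ee_rot: [3.141, -0.004, 0.053]
force: [1.1, -0.2, -0.0]
width: 0.0703
t: 7.65
eef_pos: [0.4178, -0.2695, 0.3828]
ee_rot: [-3.141, 0.001, 0.079]
force: [-0.4, 0.2, 1.3]
width: 0.0699
```

Run:
```python
from h import *
f=grab('wrist'); P=cloud(f); k=(P[...,2]>.1)&(P[...,2]<.112); k[262:]=0; print(k.sum(),P[k].mean(0)); print(arm.get_state()['eef_pos'])
```

```text
1512 [ 0.41795787 -0.27767586  0.10639871]
[ 0.41803481 -0.26874434  0.3830904 ]
```

```bash
python3 -m handwheel '[[0,-0.83,-2.5,0],[0,0,-2.5,0],[0,0,-2.5,0],[0,0,-2.5,0],[0,0,-1.5,0],[0,0,-1.0,0],[0,0,0,0],[0,0,0,0]]' 0.2
python3 -m handwheel '[[0,0,0,0],[0,0,0,0],[0,0,0,0],[0,0,0,0],[0,0,0,0],[0,0,0,0]]' 1 25
```

```text
t: 8.5
eef_pos: [0.4188, -0.2765, 0.2589]
ee_rot: [3.141, -0.001, 0.082]
force: [0.7, 0.5, 0.2]
width: 0.0697
t: 9.1
eef_pos: [0.4183, -0.2771, 0.2582]
ee_rot: [3.141, -0.0, 0.081]
force: [0.4, -8.4, -2.0]
width: 0.0279
```

```bash
python3 -m handwheel '[[0,-0.06,0,0],[0.42,0.03,1.26,0],[0.52,0.04,1.22,0],[0.62,0.05,1.17,0],[0.72,0.06,1.11,0],[0.81,0.07,1.05,0],[0.9,0.07,0.97,0],[0.98,0.08,0.89,0],[1.05,0.08,0.81,0],[1.11,0.09,0.71,0],[1.17,0.09,0.62,0],[1.22,0.1,0.52,0],[1.26,0.1,0.41,0],[1.29,0.1,0.3,0],[1.31,0.1,0.19,0],[1.32,0.11,0.08,0],[1.32,0.11,-0.03,0],[1.31,0.11,-0.15,0],[1.3,0.1,-0.26,0],[1.27,0.1,-0.37,0]]'
python3 -m handwheel '[[1.23,0.1,-0.47,0],[0,0,0,0],[0,0,0,0]]'
python3 -m handwheel '[[0,0,0,0],[0,0,0,0],[0,0,0,0],[0,0,0,0],[0,0,2,0],[0,0,4,0],[0,0,4,0],[-2,0,0,-0.06],[-4,0,0,-0.14],[-4,0.4,0,-0.14],[-4,1,0,-0.14],[-4,3,0,-0.14],[-2,4,0,-0.14],[-2,4,0,-0.14],[-1,4,0,-0.14],[0,4,0,-0.14],[0,4,0,-0.14],[0,0,0,-0.14]]' 0.2
python3 - <<'E'
from h import *
for n in('side','top'):
  f=grab(n); save(f,n+'3.png')
print(arm.get_state())
E
```

```text
t: 11.1
eef_pos: [0.6186, -0.2615, 0.3631]
ee_rot: [3.141, -0.001, 0.081]
force: [-1.7, 2.0, 3.3]
width: 0.0267
t: 11.4
eef_pos: [0.6307, -0.2606, 0.3582]
ee_rot: [3.141, -0.001, 0.082]
force: [1.7, 2.1, 3.6]
width: 0.0269
t: 13.2
eef_pos: [0.4037, -0.0315, 0.4591]
ee_rot: [-3.14, 0.001, -1.317]
force: [0.2, -0.4, -0.0]
width: 0.07
{'t': 13.3, 'q': array([ 4.10605379e-01, -1.44435844e-01, -4.40614808e-01, -2.12169879e-05,
       -1.27393369e+00, -1.54913236e-01]), 'qd': array([-0.03644912,  0.00783915,  0.00086919,  0.00236919,  0.00028809,
        0.17501726]), 'joint_efforts': array([  0.89256557, -18.19262981,  29.87810075,   7.0790492 ,
         0.04273687,  -2.21386023]), 'eef_pos': array([ 0.40384643, -0.03336841,  0.45888099]), 'ee_rot': array([-3.14092030e+00,  1.25537418e-04, -1.31511034e+00]), 'force': array([ 0.68659869,  0.56447995, -0.13129583]), 'moment': array([ 0.08935001, -0.02705999,  0.01935474]), 'width': 0.07015976155001567}
```

View pics/side3.png

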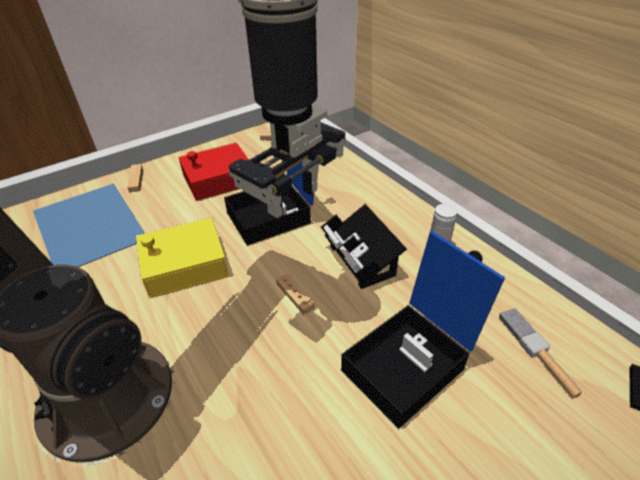

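View pics/top3.png

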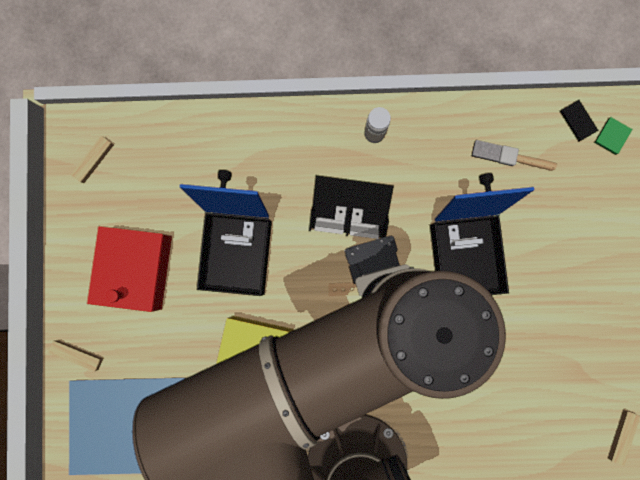

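Sample toes: in the left place (249,230) the toe is on the right, so that is the right case. In the right place (454,232) the toe is on the left, so that is the left case. I'll zoom in to confirm and measure the rack and stops.

Run:
```python
from h import *
f=load('top'); im=f['image']
c=np.hstack([cv2.resize(im[205:260,195:275],None,fx=4.5,fy=4.5,interpolation=2),cv2.resize(im[205:260,430:510],None,fx=4.5,fy=4.5,interpolation=2)])
cv2.imwrite('pics/samp.png',cv2.cvtColor(c,cv2.COLOR_RGB2BGR))
hsv=cv2.cvtColor(im,cv2.COLOR_RGB2HSV); P=cloud(f)
sub=np.zeros(im.shape[:2],bool); sub[182:203,322:386]=1
b=sub&(hsv[...,2]<60)&(f['depth']>0)
Q=P[b]; c0=Q.mean(0); n=np.linalg.svd(Q-c0)[2][2]; n*=np.sign(n[2]); print('board n',n,'tilt',np.degrees(np.arccos(n[2])),'yaw',np.arctan2(-n[1],-n[0]),c0)
# board height .035 line
# black mask outline
sub[:]=0; sub[165:245,300:405]=1
b=(sub&(hsv[...,2]<60)).astype(np.uint8); n_,l,s,_=cv2.connectedComponentsWithStats(b); i=1+np.argmax(s[1:,4]); 
cn=cv2.findContours((l==i).astype(np.uint8),0,1)[0][0]
cv2.imwrite('pics/rk.png',cv2.resize(cv2.cvtColor(im[165:245,300:405],cv2.COLOR_RGB2BGR),None,fx=7,fy=7,interpolation=2))
```

```text
board n [-0.49422152  0.08075041  0.86557753] tilt 30.05128301554114 yaw -0.16195801110080937 [ 0.62891196 -0.00676352  0.0814135 ]
```

View pics/samp.png

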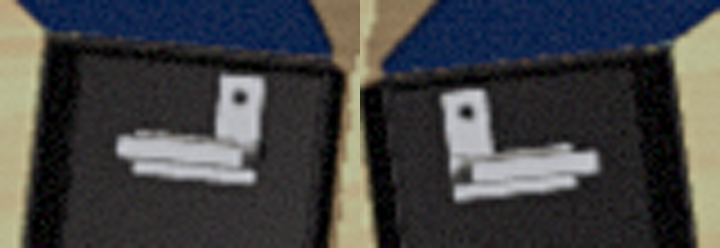

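View pics/rk.png

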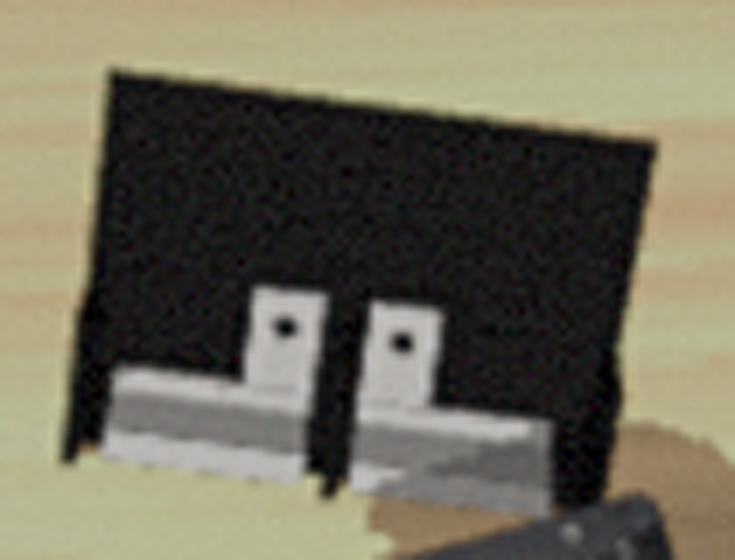

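Run:
```python
from h import *
f=load('top'); yaw=-.132; X=np.array([np.cos(yaw),np.sin(yaw)]);Y=np.array([-X[1],X[0]])
g=lambda u,v,z: onz(f,300+(u-3)/7,165+(v-3)/7,z)[:2]
A=[]
for nm,pts in {'plusy(right_stop)':[(102,458,.0744),(300,483,.0744),(105,432,.0794),(305,455,.0794)],'minusy(left_stop)':[(350,490,.0744),(548,515,.0744),(354,464,.0794),(551,490,.0794)]}.items():
    q=np.array([g(*p) for p in pts]); print(nm,q.round(4).tolist(),'mean',q.mean(0), 'len',np.linalg.norm(q[0]-q[1]),np.linalg.norm(q[2]-q[3]),'yaw',[np.arctan2(*(q[i]-q[i+1])*[-1,1]) for i in (0,2)])
q=np.array([g(110,72,.095),g(655,145,.095)]);print('board top',q,np.linalg.norm(q[0]-q[1]), 'origin', q.mean(0)-X*(-.05+.12*.866))
P=cloud(f)
for c in [(345,400)]:
    pass
# rib top pts by depth
for box in [(315,227,343,236),(351,231,378,240)]:
    u0,v0,u1,v1=box; Q=P[v0:v1,u0:u1].reshape(-1,3); h=Q[(Q[:,2]>.068)&(Q[:,2]<.085)]; print(len(h),h.mean(0),np.percentile(h[:,2],[5,50,95]), np.percentile(h@np.r_[Y,0],[2,98]))
```

```text
plusy(right_stop) [[0.5473, 0.0824], [0.5374, 0.0191], [0.5551, 0.081], [0.5459, 0.0174]] mean [0.54642568 0.049982  ] len 0.06402442846374118 0.06428176644007375 yaw [np.float64(-0.15424620102572875), np.float64(-0.14326950195738086)]
minusy(left_stop) [[0.5347, 0.0032], [0.5249, -0.0599], [0.5426, 0.0019], [0.5325, -0.0606]] mean [ 0.5336886  -0.02886055] len 0.06383408359437774 0.06325859820680735 yaw [np.float64(-0.15424214337690165), np.float64(-0.1600463024903129)]
board top [[ 0.66769101  0.07599525]
 [ 0.639342   -0.09513936]] 0.17346676599754338 origin [ 0.60006557 -0.00247526]
144 [0.5475755  0.04663336 0.07695043] [0.07245269 0.07707777 0.08085215] [0.09149779 0.15028971]
152 [ 0.53540569 -0.03085606  0.07671643] [0.07200168 0.07691517 0.08133089] [0.01239714 0.0705652 ]
```

Confirmed: left place is the right-hand case, right place is the left-hand case. Now the left_stop (-y bay). Its rib-top centre is about (0.5337,-0.0289,0.077).

```bash
python3 -m handwheel '[[1.5,0,-1,-0.13],[3,0.1,-3,-0.14],[3,0.1,-3,-0.14],[3,0.1,-3,0],[3,0.06,-3,0],[0,0,-2.5,0],[0,0,-1.5,0],[0,0,0,0],[0,0,0,0]]' 0.66
python3 - <<'E'
from h import *
f=grab('wrist'); save(f,'w4.png'); s=arm.get_state(); print(s['eef_pos'],s['ee_rot'],s['width'])
f=grab('side'); save(f,'s4.png')
cr=f['image'][130:310,230:470]; cv2.imwrite('pics/s4c.png',cv2.cvtColor(cv2.resize(cr,None,fx=3,fy=3,interpolation=2),cv2.COLOR_RGB2BGR))
E
```

```text
t: 14.2
eef_pos: [0.5394, -0.0313, 0.2889]
ee_rot: [3.141, -0.0, -1.724]
force: [0.2, -0.3, 0.2]
width: 0.0298
[ 0.5395176  -0.03106108  0.28959917] [-3.14043695e+00  1.09642472e-04 -1.72423506e+00] 0.029706422958618306
```

View pics/w4.png

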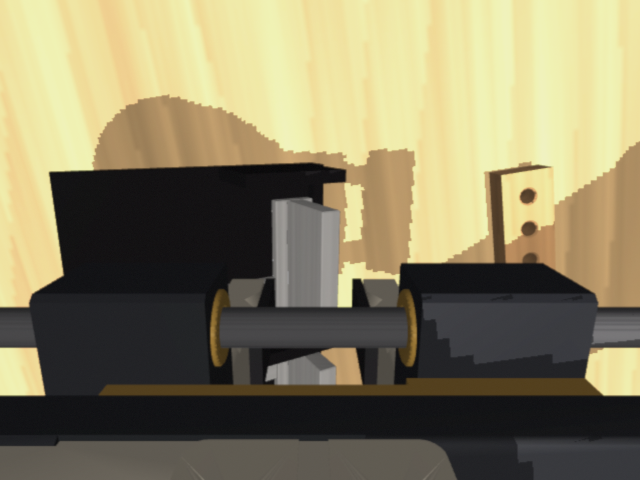

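View pics/s4c.png

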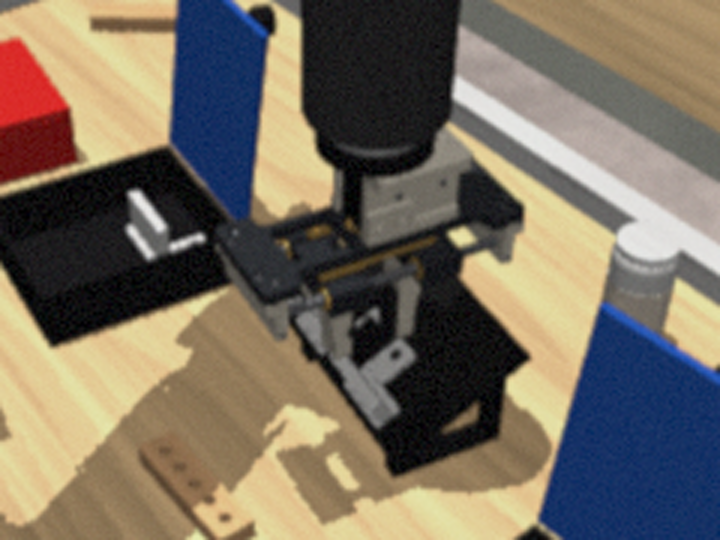

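```bash
python3 -m handwheel '[[0,0.1,-1.5,0],[0,0,-1.5,0],[0,0,-1.2,0],[0,0,-0.9,0],[0,0,0,0],[0,0,0,0]]' 0.66
python3 - <<'E'
from h import *
f=grab('side'); save(f,'s5.png')
cr=f['image'][190:310,300:460]; cv2.imwrite('pics/s5c.png',cv2.cvtColor(cv2.resize(cr,None,fx=5,fy=5,interpolation=2),cv2.COLOR_RGB2BGR))
E
```

```text
t: 14.9
eef_pos: [0.5394, -0.0295, 0.238]
ee_rot: [-3.141, -0.0, -1.725]
force: [-0.6, -0.2, 0.4]
width: 0.0298
```

View pics/s5c.png

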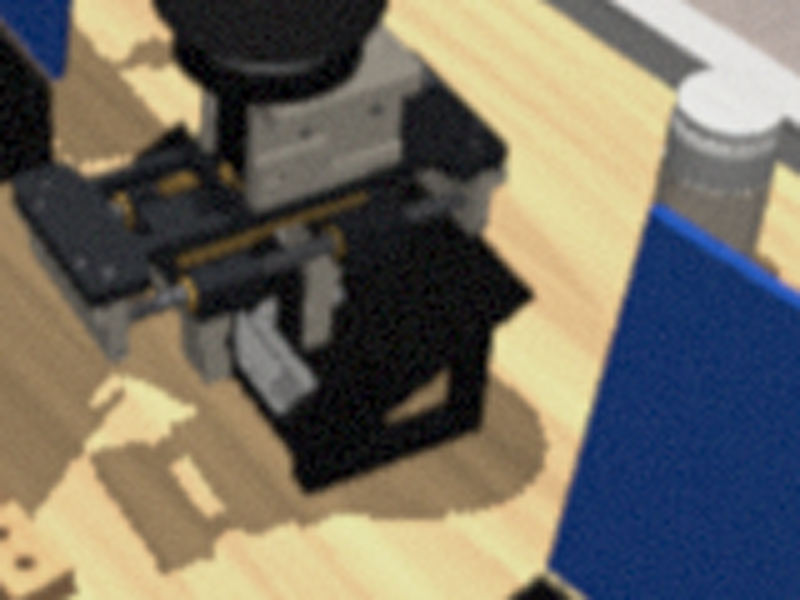

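```bash
python3 -m handwheel '[[0,0,0,0],[0,0,0,0],[0,0,0,0],[0,0,0,0],[0,0,0,0]]' 1 8
python3 -m handwheel '[[0,0,0.4,0],[0,0,0.4,0],[0,0,0.4,0],[0,0,0,0]]'
python3 - <<'E'
from h import *
f=grab('side'); save(f,'s6.png')
cr=f['image'][190:310,300:460]; cv2.imwrite('pics/s6c.png',cv2.cvtColor(cv2.resize(cr,None,fx=5,fy=5,interpolation=2),cv2.COLOR_RGB2BGR))
E
```

```text
t: 15.45
eef_pos: [0.5381, -0.0295, 0.2378]
ee_rot: [3.139, -0.0, -1.726]
force: [-5.7, 3.2, 4.8]
width: 0.019
t: 15.85
eef_pos: [0.5393, -0.0296, 0.2505]
ee_rot: [-3.141, 0.0, -1.725]
force: [-2.0, -0.4, 2.0]
width: 0.0145
```

View pics/s6c.png

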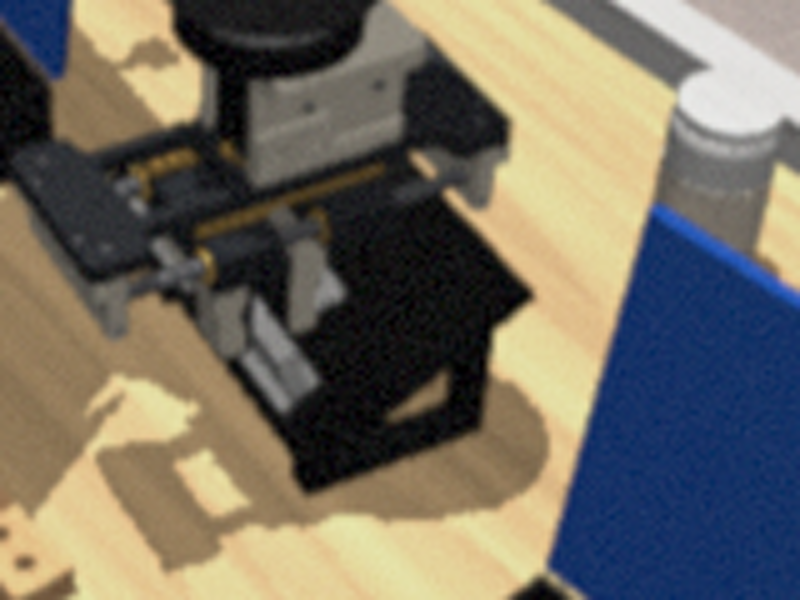

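```bash
python3 -m handwheel '[[0,0,0,0],[0,0,0,0],[0,0,0.3,0],[0,0,0.3,0]]' 1 15
python3 -m handwheel '[[0,0,0.3,0],[0,0,0.3,0],[0,0,0.3,0],[0,0,0.3,0],[0,0,0,0]]'
python3 - <<'E'
from h import *
f=grab('side'); save(f,'s7.png')
cr=f['image'][190:310,300:460]; cv2.imwrite('pics/s7c.png',cv2.cvtColor(cv2.resize(cr,None,fx=5,fy=5,interpolation=2),cv2.COLOR_RGB2BGR))
E
```

```text
t: 16.3
eef_pos: [0.5398, -0.0293, 0.256]
ee_rot: [-3.14, 0.0, -1.725]
force: [-0.6, 0.2, 1.4]
width: 0.0124
t: 16.8
eef_pos: [0.5392, -0.0295, 0.268]
ee_rot: [-3.141, 0.0, -1.725]
force: [0.8, 0.4, -0.7]
width: 0.01
```

View pics/s7c.png

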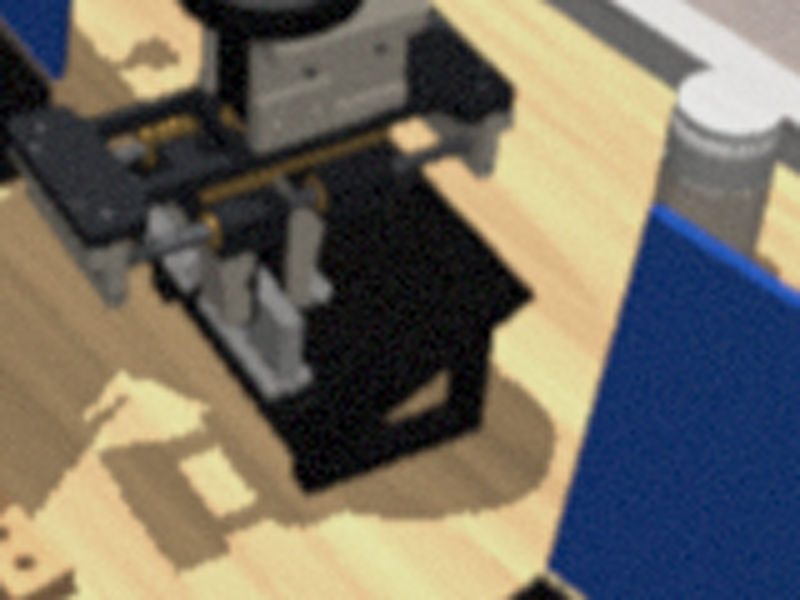

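Gripped: the width is 10 mm and the stop has turned upright. I'll carry it over to the left case (right place).

```bash
python3 -m handwheel '[[0,0,0.5,0],[0,0,1.5,0],[0,0,2,0],[0,0,2,0],[0,0,1.5,0],[-2,0,0.5,0.04],[-3,0,0,0.05],[-3,-1,0,0.05],[-2.2,-2.5,0,0.05],[0,-3,0,0.044],[0,-3.5,0,0],[0,-3.5,0,0],[0,-3.5,0,0],[0,-3.5,0,0],[0,-2.5,0,0],[0,-1.5,0,0],[0,0,0,0],[0,0,0,0]]' 1 25
python3 - <<'E'
from h import *
f=grab('side'); save(f,'s8.png'); f=grab('wrist'); save(f,'w8.png')
E
```

```text
t: 18.65
eef_pos: [0.4369, -0.2746, 0.3475]
ee_rot: [3.141, 0.0, -1.493]
force: [0.9, 0.2, -0.3]
width: 0.0096
```

View pics/s8.png

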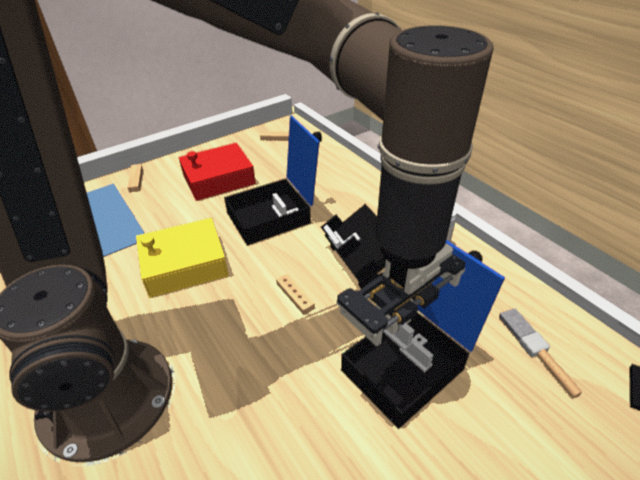

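View pics/w8.png

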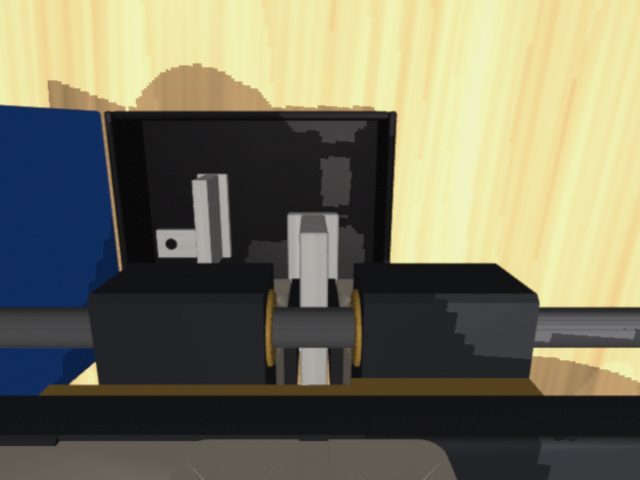

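Run:
```python
from h import *
f=load('wrist'); P=cloud(f)
for u,v in [(313,245),(313,262),(313,375),(293,225),(293,260),(332,225),(332,260),(313,216)]: print(u,v,P[v-1:v+2,u-1:u+2].reshape(-1,3).mean(0).round(4))
```

```text
313 245 [ 0.4398 -0.3017  0.1853]
313 262 [ 0.4394 -0.2956  0.1854]
313 375 [ 0.4367 -0.262   0.2022]
293 225 [ 0.4483 -0.3     0.1494]
293 260 [ 0.4472 -0.2845  0.1498]
332 225 [ 0.4317 -0.3011  0.1487]
332 260 [ 0.4303 -0.2858  0.1496]
313 216 [ 0.4402 -0.3056  0.1547]
```

```bash
python3 -m handwheel '[[0,0,-1.5,0],[0,0,-2.5,0],[0,0,-2.5,0],[0,0,-2.5,0],[0,0,-2,0],[0,0,-1.2,0],[0,0,-0.7,0],[0,0,-0.3,0],[0,0,0,0],[0,0,0,0],[0,0,-0.1,0],[0,0,-0.1,0],[0,0,-0.1,0],[0,0,0,0]]'
python3 -m handwheel '[[0,0,-0.1,0],[0,0,-0.1,0],[0,0,0,0]]'
```

```text
t: 20.15
eef_pos: [0.4371, -0.2745, 0.2126]
ee_rot: [3.141, 0.0, -1.492]
force: [-0.4, -0.0, 0.0]
width: 0.0097
t: 20.45
eef_pos: [0.4371, -0.2745, 0.2105]
ee_rot: [3.141, 0.0, -1.492]
force: [0.2, 0.5, -0.5]
width: 0.01
```

```bash
python3 -m handwheel '[[0,0,-0.1,0],[0,0,0,0],[0,0,0,0]]'; python3 -m handwheel '[[0,0,-0.08,0],[0,0,0,0],[0,0,0,0]]'
```

```text
t: 20.75
eef_pos: [0.4373, -0.2745, 0.2097]
ee_rot: [-3.141, -0.0, -1.491]
force: [0.5, -0.0, 0.8]
width: 0.0096
t: 21.05
eef_pos: [0.4374, -0.2744, 0.2095]
ee_rot: [-3.141, -0.0, -1.491]
force: [-1.1, 3.8, 7.8]
width: 0.0093
```

```bash
python3 -m handwheel '[[0,0,-0.08,0],[0,0,0,0],[0,0,0,0]]'
```

```text
t: 21.35
eef_pos: [0.4374, -0.2742, 0.2092]
ee_rot: [-3.141, -0.0, -1.491]
force: [-2.7, 7.0, 15.4]
width: 0.0098
```

```bash
python3 -m handwheel '[[0,0,0.1,0],[0,0,0,0]]'; python3 -m handwheel '[[0,0,0,0],[0,0,0,0],[0,0,0,0],[0,0,0,0]]' 0.7; python3 -m handwheel '[[0,0,0.5,0],[0,0,1.5,0],[0,0,3,0],[0,0,3,0],[0,0,3,0],[0,0,2,0],[0,0,0,0]]'
python3 - <<'E'
from h import *
f=grab('wrist'); save(f,'w9.png'); f=grab('side'); save(f,'s9.png')
E
```

```text
t: 21.55
eef_pos: [0.4374, -0.2744, 0.2094]
ee_rot: [-3.141, -0.0, -1.491]
force: [-0.6, 3.9, 5.8]
width: 0.0096
t: 21.95
eef_pos: [0.4371, -0.2746, 0.2088]
ee_rot: [3.141, 0.0, -1.492]
force: [-0.3, -0.4, -0.2]
width: 0.026
t: 22.65
eef_pos: [0.4379, -0.2749, 0.3426]
ee_rot: [-3.136, -0.002, -1.491]
force: [0.1, -0.6, -1.1]
width: 0.0259
```

View pics/w9.png

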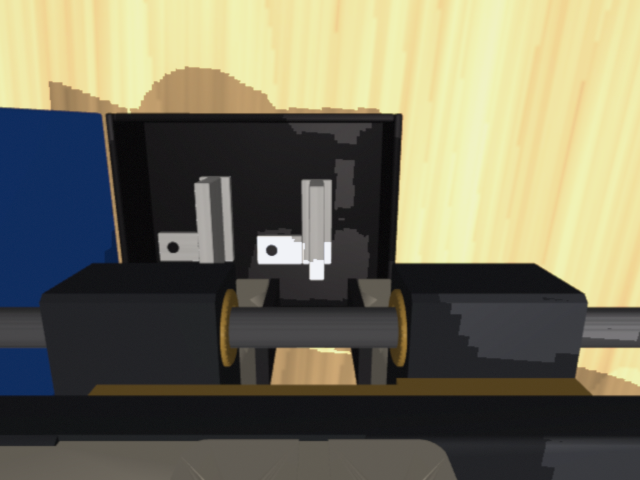

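View pics/s9.png

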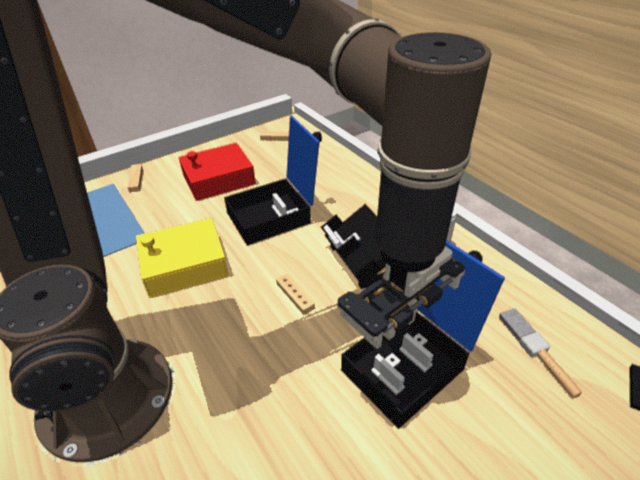

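The left_stop stands flat in the left case, parallel to its sample. Next is the right_stop in the +y bay.

```bash
python3 -m handwheel '[[0,1.4,0,0],[0,3,0,0],[0,4,0,0],[0,4,0,0],[0,4,0,-0.044],[1.5,4,0,-0.05],[2.5,4,0,-0.05],[2.5,3,0,-0.05],[2.5,3,-2,-0.04],[2.5,2,-2,0],[0,0,-1.2,0],[0,0,0,0],[0,0,0,0]]' 0.66
python3 - <<'E'
from h import *
f=grab('wrist'); save(f,'w10.png'); s=arm.get_state(); print(s['eef_pos'],s['ee_rot'])
f=grab('top'); save(f,'t10.png')
f=grab('side'); cr=f['image'][190:310,280:440]; cv2.imwrite('pics/s10c.png',cv2.cvtColor(cv2.resize(cr,None,fx=5,fy=5,interpolation=2),cv2.COLOR_RGB2BGR))
E
```

```text
t: 24.05
eef_pos: [0.5514, 0.0493, 0.2865]
ee_rot: [3.14, -0.001, -1.725]
force: [-0.3, -0.6, 1.2]
width: 0.0297
[0.55164113 0.04917072 0.28735617] [ 3.14133562e+00 -3.71471711e-04 -1.72555457e+00]
```

View pics/w10.png

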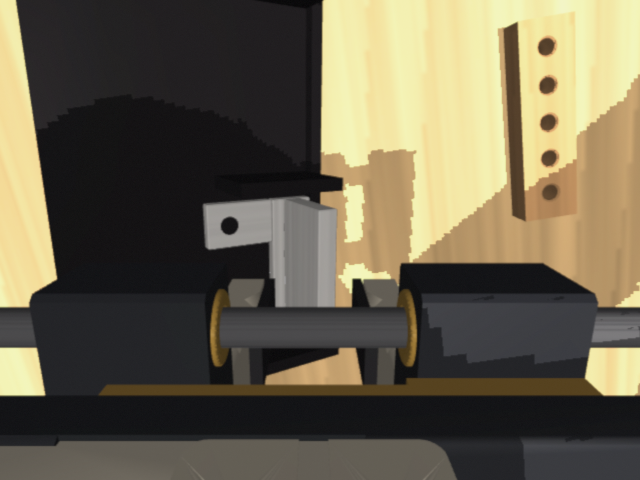

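View pics/s10c.png

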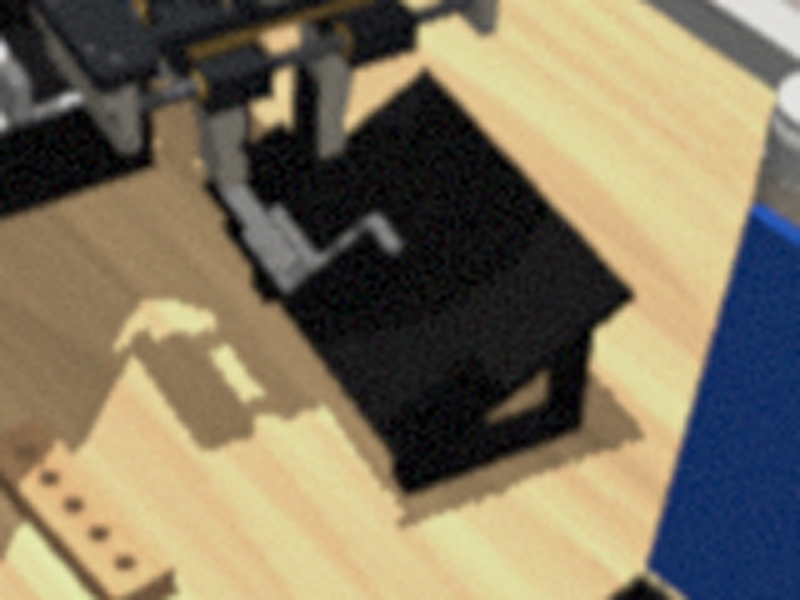

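```bash
python3 -m handwheel '[[0.03,0,-1.5,0],[0,0,-1.5,0],[0,0,-1.2,0],[0,0,-0.75,0],[0,0,0,0],[0,0,0,0]]' 0.66
python3 -m handwheel '[[0,0,0,0],[0,0,0,0],[0,0,0,0],[0,0,0,0],[0,0,0,0]]' 1 8
python3 -m handwheel '[[0,0,0.4,0],[0,0,0.4,0],[0,0,0.4,0],[0,0,0,0]]'
```

```text
t: 24.8
eef_pos: [0.5527, 0.0494, 0.2379]
ee_rot: [-3.141, 0.0, -1.726]
force: [0.1, 0.1, 0.5]
width: 0.0299
t: 25.3
eef_pos: [0.5513, 0.0496, 0.2378]
ee_rot: [3.139, -0.0, -1.726]
force: [-6.9, 4.3, 5.1]
width: 0.0192
t: 25.7
eef_pos: [0.5527, 0.0495, 0.2505]
ee_rot: [-3.141, 0.001, -1.725]
force: [-2.9, 1.9, 1.9]
width: 0.0146
```

```bash
python3 -m handwheel '[[0,0,0,0],[0,0,0,0],[0,0,0.3,0],[0,0,0.3,0]]' 1 15
python3 -m handwheel '[[0,0,0.3,0],[0,0,0.3,0],[0,0,0.3,0],[0,0,0.3,0],[0,0,0,0]]'
python3 - <<'E'
from h import *
f=grab('side'); cr=f['image'][190:310,280:440]; cv2.imwrite('pics/s11c.png',cv2.cvtColor(cv2.resize(cr,None,fx=5,fy=5,interpolation=2),cv2.COLOR_RGB2BGR))
E
```

```text
t: 26.1
eef_pos: [0.553, 0.0495, 0.2558]
ee_rot: [-3.141, 0.0, -1.725]
force: [-0.7, 0.4, 1.9]
width: 0.0123
t: 26.6
eef_pos: [0.5525, 0.0495, 0.2679]
ee_rot: [-3.141, 0.0, -1.725]
force: [-0.4, 0.7, -1.0]
width: 0.0097
```

View pics/s11c.png

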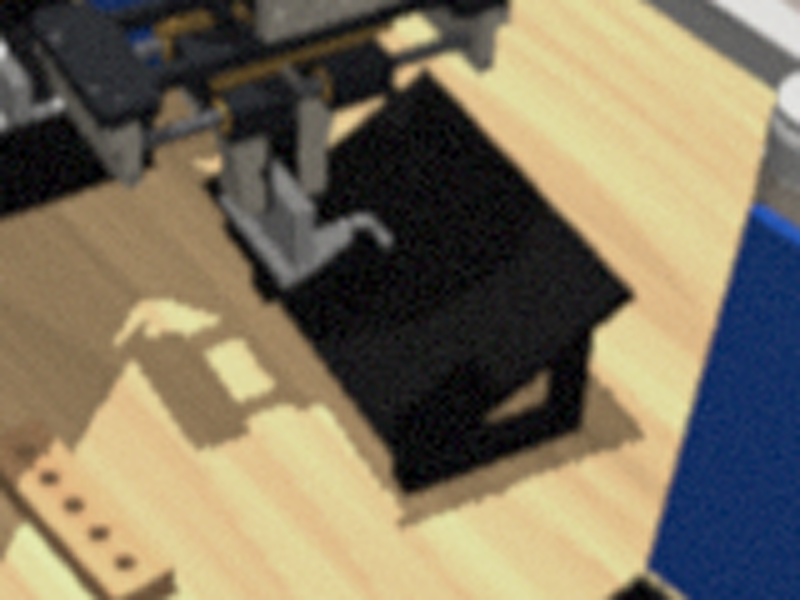

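```bash
python3 -m handwheel '[[0,0,0.5,0],[0,0,1.5,0],[0,0,2,0],[0,0,2,0],[0,0,1.5,0],[-2,0,0.5,0.01],[-3,0,0,0.01],[-2.5,1,0,0.01],[-1.7,2.5,0,0],[0,3,0,0],[0,3.5,0,0],[0,3.5,0,0],[0,3.5,0,0],[0,3,0,0],[0,1.6,0,0],[0,1,0,0],[0,0,0,0],[0,0,0,0]]' 1 25
python3 - <<'E'
from h import *
f=grab('side'); save(f,'s12.png'); f=grab('wrist'); save(f,'w12.png'); P=cloud(f)
for u,v in [(313,245),(313,262),(293,225),(293,260),(332,225),(332,260),(275,228)]: print(u,v,P[v-1:v+2,u-1:u+2].reshape(-1,3).mean(0).round(4))
E
```

```text
t: 28.45
eef_pos: [0.4604, 0.2747, 0.3474]
ee_rot: [3.141, -0.001, -1.696]
force: [0.3, 0.3, -1.0]
width: 0.0093
313 245 [0.4577 0.247  0.1856]
313 262 [0.4585 0.2532 0.1851]
293 225 [0.4663 0.2469 0.1496]
293 260 [0.4684 0.2625 0.1494]
332 225 [0.4498 0.2491 0.1493]
332 260 [0.4516 0.2647 0.1492]
275 228 [0.4741 0.2473 0.1494]
```

View pics/w12.png

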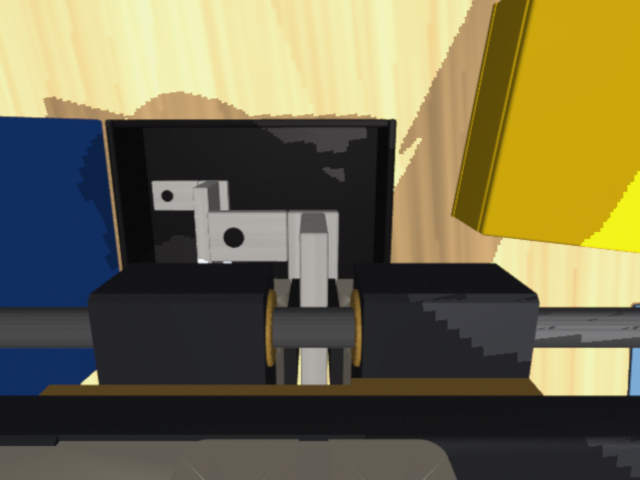

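View pics/s12.png

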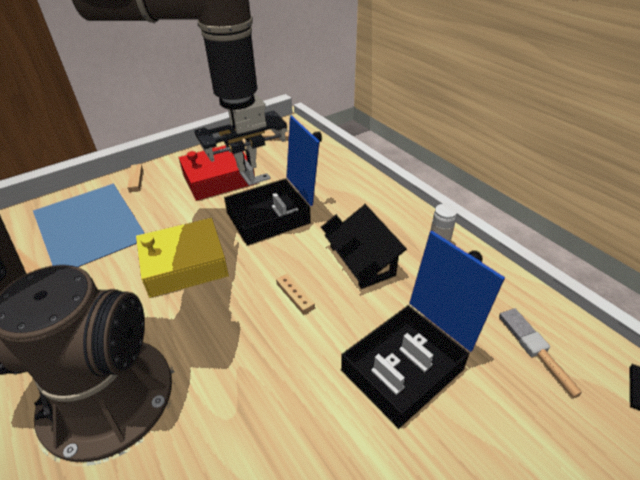

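```bash
python3 -m handwheel '[[0,0,-1.5,0],[0,0,-2.5,0],[0,0,-2.5,0],[0,0,-2.5,0],[0,0,-2,0],[0,0,-1.2,0],[0,0,-0.7,0],[0,0,-0.3,0],[0,0,0,0],[0,0,-0.1,0],[0,0,-0.1,0],[0,0,-0.1,0],[0,0,-0.1,0],[0,0,0,0],[0,0,0,0]]'
python3 -m handwheel '[[0,0,-0.1,0],[0,0,0,0],[0,0,0,0]]'
```

```text
t: 30.05
eef_pos: [0.4605, 0.2755, 0.2115]
ee_rot: [3.142, -0.0, -1.695]
force: [0.8, 0.4, 0.2]
width: 0.01
t: 30.35
eef_pos: [0.4605, 0.2755, 0.2105]
ee_rot: [3.142, -0.0, -1.695]
force: [0.2, -0.3, -0.0]
width: 0.01
```

```bash
python3 -m handwheel '[[0,0,-0.08,0],[0,0,0,0],[0,0,0,0]]'
```

```text
t: 30.65
eef_pos: [0.4606, 0.2755, 0.21]
ee_rot: [-3.141, 0.0, -1.695]
force: [0.3, -1.2, 2.4]
width: 0.0096
```

```bash
python3 -m handwheel '[[0,0,-0.08,0],[0,0,0,0],[0,0,0,0]]'
```

```text
t: 30.95
eef_pos: [0.4607, 0.2753, 0.2097]
ee_rot: [-3.141, 0.0, -1.695]
force: [-0.8, -2.1, 10.1]
width: 0.0098
```

```bash
python3 -m handwheel '[[0,0,0.06,0],[0,0,0,0]]'; python3 -m handwheel '[[0,0,0,0],[0,0,0,0],[0,0,0,0],[0,0,0,0]]' 0.7; python3 -m handwheel '[[0,0,0.5,0],[0,0,1.5,0],[0,0,3,0],[0,0,3,0],[0,0,3,0],[0,0,3,0],[0,0,3,0],[0,0,3,0],[0,0,0,0]]'
python3 - <<'E'
from h import *
f=grab('wrist'); save(f,'w13.png')
E
python3 -m handwheel '[[0,-3,0,0],[0,-4,0,0],[0,-4,0,0],[0,-4,0,0],[0,-4,0,0],[0,-4,0,0],[0,-3,0,0],[0,0,0,0],[0,0,0,0]]'
python3 - <<'E'
from h import *
for n in('side','top'):
  f=grab(n); save(f,n+'14.png')
E
```

```text
t: 31.15
eef_pos: [0.4606, 0.2754, 0.2098]
ee_rot: [-3.141, 0.0, -1.695]
force: [0.4, -2.6, 4.1]
width: 0.0098
t: 31.55
eef_pos: [0.4604, 0.2755, 0.2093]
ee_rot: [3.141, -0.0, -1.695]
force: [-0.4, 0.3, 0.0]
width: 0.0259
t: 32.45
eef_pos: [0.4612, 0.2759, 0.4145]
ee_rot: [-3.136, 0.006, -1.695]
force: [-0.5, 1.1, -0.2]
width: 0.0262
t: 33.4
eef_pos: [0.4602, 0.0148, 0.409]
ee_rot: [3.141, -0.0, -1.697]
force: [0.0, 0.2, 0.6]
width: 0.0263
```

View pics/w13.png

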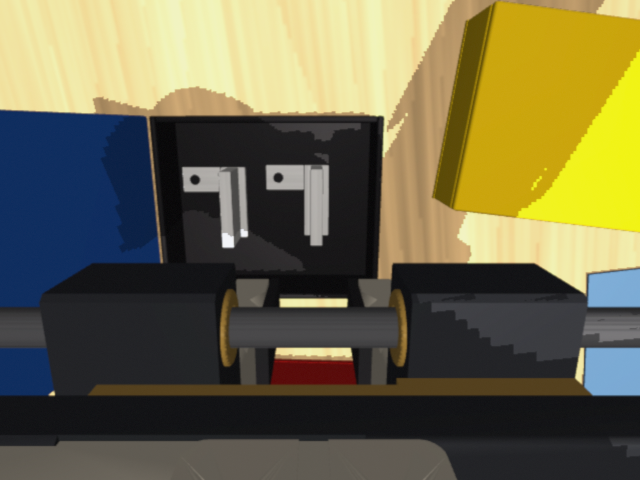

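View pics/side14.png

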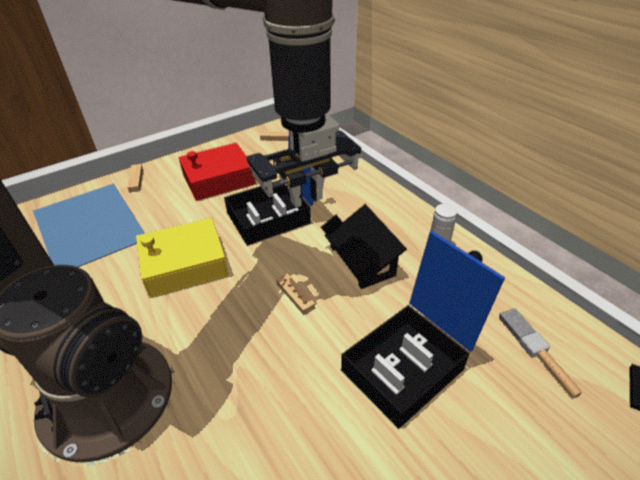

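View pics/top14.png

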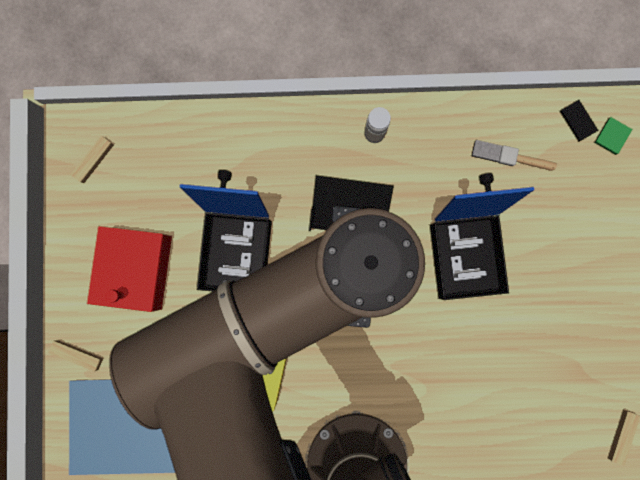

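Both cases stand open with each stop beside a matching sample (top view: left place (235,265), right place (468,268)). The can (377,124), brush (512,155) and block (295,293 in the side view) have not moved. I'll do a quick flatness check and hand in.

Run:
```python
from h import *
f=load('top'); P=cloud(f); g=(f['image'].min(2)>120)
for b in [(215,252,256,280),(448,254,492,284)]:
    q=P[b[1]:b[3],b[0]:b[2]][g[b[1]:b[3],b[0]:b[2]]]; h=q[:,2]; print(len(h),'plate',np.median(h[h<.025]),'rib',np.percentile(h,95), q[:,:2].mean(0))
s=arm.get_state(); print(s['t'],s['force'],abs(s['qd']).max())
arm.job_done()
```

```text
374 plate 0.011319279795412666 rib 0.050017310203136316 [0.47012435 0.26347039]
370 plate 0.01102693144041686 rib 0.04915204995981113 [ 0.44780451 -0.26503416]
33.5 [-0.16609615 -0.0790653  -0.01145492] 0.010885597410888227
the job is handed in; nothing more can be done
```

The job is done and handed in at 33.5 s. Both blue lids are open, about 1.7 rad by the commanded arc, and each stop sits flat in the case with the matching sample.

- **Which case is which:** the case on the robot's left holds the right-hand sample. The case on its right holds the left-hand sample.
- **Stops:** I took each stop across its rib and it turned upright in the grip. I then lowered it until the wrist felt the floor, about 10 to 15 N, before releasing it. The left_stop went into the left case and the right_stop into the right case.
- **Last checks:** plate tops measured 11 mm above the table, as expected for a 6 mm plate on a 5 mm floor. Rib tops read 49–50 mm against 47 mm expected, within the camera's accuracy. The rack is empty, and the block, can, brush and the red and yellow look-alikes look unmoved. The gripper is clear of everything.
- **Check that did not agree at first:** the two ways I measured the rack's angle gave -0.13 and -0.16 rad. I used about -0.155 rad, and both grips closed squarely.

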